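# Lay the weighted sampling tube in the draining cradle, heavy end down

### The job

The steel sampling tube lying on the bench has a weight hidden in one end, but both ends look alike. Lift it to find out which end is the heavy one, then lay it in the two V-saddles of the sloping cradle with the heavy end at the bottom, close against the foot stop, and let go of it. Set it down gently rather than dropping it, and do not disturb the other things on the bench.

Things in the scene. Friction and masses are not known exactly. Their poses are not given: they have to be found in the camera images.
- tube_mid (a point): Middle, on its axis, of the loose sealed steel sampling tube lying on the bench (point 22 mm above it). 180 mm long: round body 36 mm in diameter and 140 mm long between two identical grey hexagonal end caps, each 20 mm long, 44 mm across flats, so it does not roll. x runs along the tube; which way x points is no clue to the weight.
- tube: The same tube, origin on its underside. 0.38 to 0.52 kg. A slug hidden in one end puts its balance point about 35 mm from the middle towards that end: lifted firmly by the middle, it turns the gripper towards the heavy end with 0.13 to 0.18 N m (sags in a weak grip); lifted by one end, the heavy end takes about 70 % of the weight, the light end 30 %.
- seat (a point): Where the tube's middle (on its axis) lies when fully home in the fixed sloping cradle, 132 mm above the bench. x runs up the slope, along the lying tube, 30 degrees above level; the low end is to the robot's right (-y), give or take 20 degrees. y is level across the cradle; z is square to the slope, up and to the robot's right. Base 200 x 110 mm, white.
- saddles (a point): Mid-way between the two white V-saddles, on the aluminium spine, 38 mm under the seat point (axes as seat). The saddles hold the round body 52 mm up and down slope from there; each is 14 mm thick, 80 mm wide, reaching at most 10 mm above the tube's axis. Between them 90 mm of the tube is free for fingers; the spine is 44 mm wide.
- upper_saddle: The upper V-saddle alone, fixed part of the cradle; origin and axes as seat. With the tube home and its heavy end low, this saddle carries only a small share of the weight; with the heavy end up it would carry most of it.
- stop (a point): Centre of the foot stop's inner face, on the lying tube's axis (axes as seat): a plate square to the slope at the low end, 91.5 mm down from the seat point, so 1.5 mm from the tube's end when the tube is exactly at the seat point. 56 mm wide, reaching 23 mm above the tube's axis.
- beaker: Bystander, loose, leave alone: empty glass beaker, 72 mm wide, 100 mm tall, between cradle and tube. Origin at the centre of its underside.
- jar: Bystander, loose, leave alone: amber glass jar with a white lid, 60 mm wide, 75 mm tall, between cradle and tube. Origin at the centre of its underside.
- spatula: Bystander, loose, leave alone: steel spatula lying flat, 190 mm long, on the bench. Origin under the middle of it.
- bottle: Bystander, loose, leave alone: white plastic bottle, black cap, 64 mm wide, 160 mm tall, to the robot's right. Origin at the centre of its underside.
- dish: Bystander, loose, leave alone: white ceramic bowl, 110 mm wide, 30 mm tall, on the bench. Origin at the centre of its underside.
- carton: Bystander, loose, leave alone: small cardboard carton 90 x 60 x 50 mm, to the robot's left. Origin at the centre of its underside.
- weight: Bystander, loose, leave alone: brass weight, upright cylinder 50 mm wide, 50 mm tall, on the bench. Origin at the centre of its underside.
Things that resemble listed ones, but are neither listed nor needed, are in the scene too. What is shaped like the tube but red is not meant. Leave any pink look-alike of the part that bears seat alone.

How it is judged:
By the outcome, as a careful person would: the job done as asked, in the order asked, and still so for the second after the job is handed in, with the robot touching nothing.
It also fails if it takes over 67 s, if anything falls off the work surface, if the arm or the gripper's body presses on something with over 40 N, if the wrist force passes 120 N, or if a joint passes its speed limit or range.

### The arm

A 7-joint arm with a two-finger parallel gripper is mounted at the origin on the work surface. World frame = base frame: x ahead of the robot, y to its left, z up, the work surface at z = 0. Lengths are in m, angles in rad, forces in N, time in s.
With the tool pointing down it reaches from about 0.4 to 0.85 m from the base axis. Payload 10.4 kg.
Tool frame: the origin (TCP) lies between the finger pads; the fingertips stand 22 mm ahead of it and the grasp point (between the pads) lies 3 mm ahead of it; z points along the fingers, y is the line along which they close (so a half turn about z gives the same grasp; the last joint's range is limited). The gripper opens to 85 mm and grips with 20 to 120 N. Pads are 22 mm wide; open, the fingers measure 114 mm over their backs; the gripper's body (76 mm by 85 mm) begins 54 mm behind the grasp point. The pads swing forward as they close: fully open they stand 13 mm farther back than shut.
Start: joints at [-1.244, 0.332, -0.065, 1.46, 0.022, 1.35, -0.088], TCP at [0.214, 0.587, 0.253] pointing down, gripper open.
Joint ranges: [-2.6, 2.6], [-0.5, 2.12], [-1.47, 1.34], [0.16, 2.42], [-1.27, 4.41], [0.06, 2.06], [-2.6, 2.6]. Speed limits (rad/s): [2.22, 2.22, 2.79, 2.79, 3.14, 3.14, 3.14].

### API

Orientations are given as a unit quaternion [x, y, z, w].
In Python, from workcell import manip, camera, ticket, boxes_of, outline_of gives the robot as it stands.
- The arm moves only by the tool carry_out, never from a script. Its argument "deltas" is a list of rows, each a list of 5 numbers: the shift along the tool's x, y, z as a fraction of full scale, then the turn about the tool's z as a fraction of full scale, then the opening, from -1 (shut) to 1 (fully open), so that 0 is half open. In form: [[tx, ty, tz, spin, gripper], ...]. A call has 1 to 20 rows; each row is the pose to reach, as a shift and turn from the pose commanded when the call began, along the tool's axes at that moment; what a row does not reach only later rows make up. Full scale, the value 1, is 150 mm for a shift and 30 degrees for a turn. A row lasts 1/8 s, in which the tool goes at most 62.5 mm and 10.7 degrees, less where a joint would pass 70% of its speed; a pose out of reach is approached as far as the arm can. A call with a number of a shift or a turn outside -1 to 1 is refused whole. A call with a gripper value outside its range is refused whole. The fingers move at their own pace and stop on an object; "force" is the grip in N (left out, the last holds). Time passes only in rows, so rows that repeat a pose let the fingers close. It gives the time, the measured TCP pose, the force, the opening and the grip force at its end, in the units of the state.
- manip.get_obs(): the state, without advancing time (a new reading comes with each control period).
- camera(name): name is "scene" or "top" or "wrist"; returns a dict with "img" (400x640x3 uint8, red, green, blue), "depth" (400x640 float32, m along the optical axis (not along the pixel's ray), 0 where there is no reading), "vertical_fov" (degrees; the focal length in pixels is half the picture's height over the tangent of half this angle, whatever the lens; pixels are square), "cx", "cy" (the principal point, pixels), "R" (3x3) and "t" (3): a world point X has camera coordinates R X + t. Camera axes: x right, y down, z forward; pixel columns grow to the right and rows downward; lengths in m; the calibration is good to about 2 mm. A picture is of the moment at which its call begins.
- ticket.hand_in(): hands the job in; it is judged then, once.
Trained networks look in a picture, given as the dict that the camera call returned (one of the last four; its "shot" number tells which), for a name from the list of things; names that differ only in an ending like _2 or _b are one class to them, and where a whole thing is asked for, a point or a joint stands for the part that bears it (a point fixed in the world has none). Each returns a list of dicts, best first, with "conf" (0 to 1); they miss things now and then, are a little off and sometimes report something else, mostly with a low value. They report only what shows in the picture. A call takes as long as a camera call. They do not tell look-alikes from the thing itself.
- boxes_of(query, picture): "position" ([x, y, z] in m, in world coordinates, good to about 4 mm: the middle of the surface that is visible of it).
- outline_of(query, picture): "region" (400x640 bool, what is visible of it).
The state is a dict: "clock": time; "joint_pos": joint angles; "joint_velocities": joint speeds; "tau": joint torques, N m; "position": TCP position; "ee_rot": TCP orientation; "ft_force": force on the tool from outside, world axes, zero at the start; "torque": the same for the moment, N m; "grip_width": opening from 0.0 (shut) to 1.0 (fully open); "grasp_force": force on a finger pad.
Only numpy, scipy, OpenCV 4.12 (cv2) and the standard library are available. Lean on these libraries where they do the work, as an engineer would, in place of code of your own. Each camera call takes 0.05 s, during which the arm holds its last target. There are 200 camera calls.

## Working session

There is one attempt and no reset: what is moved stays moved. The work goes in short steps, Python scripts to look and compute and a tool call to move; the robot and the scene stay as the last step left them, time stands still between calls to the robot, and variables do not carry over. Pictures are saved under pics/ and viewed, at most 10 in all, crops included, and the job is handed in when it is done.

Besides the shell and the picture viewer there is one more tool, called after ">>>" as name(argument=value, ...), one argument or row to a line, values as JSON. carry_out: Moves the arm, as the interface text tells. Its arguments: {"type":"object","properties":{"deltas":{"type":"array","items":{"type":"array","items":{"type":"number"}}},"force":{"type":"number"}},"required":["deltas"]}

```bash
mkdir -p pics; cat > h.py <<'E'
import numpy as np, cv2
from workcell import manip, camera, ticket, boxes_of, outline_of
def cloud(p):
    h,w=p['depth'].shape; f=h/2/np.tan(np.radians(p['vertical_fov'])/2)
    v,u=np.mgrid[:h,:w]; d=p['depth']
    c=np.stack([(u-p['cx'])/f*d,(v-p['cy'])/f*d,d],-1)
    return (c-p['t'])@p['R']   # R^T (c - t)
def save(n,img): cv2.imwrite(f'pics/{n}.png',cv2.cvtColor(img,cv2.COLOR_RGB2BGR))
E
python3 - <<'E'
from h import *
np.set_printoptions(precision=3,suppress=True)
a=camera('top');b=camera('scene')
save('top',a['img']);save('scene',b['img'])
for n,p in(('top',a),('scene',b)):
  for q in ['tube','tube_mid','seat','saddles','upper_saddle','stop','beaker','jar','spatula','bottle','dish','carton','weight']:
    print(n,q,[(np.array(d['position']).round(3).tolist(),round(d['conf'],2)) for d in boxes_of(q,p)][:4])
print(manip.get_obs())
E
```

```text
top tube [([0.535, -0.23, 0.038], 0.8), ([0.701, -0.186, 0.04], 0.68)]
top tube_mid [([0.537, -0.229, 0.035], 0.78), ([0.707, -0.182, 0.038], 0.74), ([0.462, 0.436, 0.047], 0.23)]
top seat [([0.573, 0.222, 0.106], 0.88), ([0.313, 0.269, 0.104], 0.88)]
top saddles [([0.57, 0.225, 0.102], 0.79), ([0.322, 0.263, 0.104], 0.57)]
top upper_saddle [([0.321, 0.306, 0.152], 0.72), ([0.568, 0.261, 0.154], 0.57)]
top stop [([0.567, 0.216, 0.106], 0.6)]
top beaker [([0.568, -0.018, 0.044], 0.75), ([0.567, 0.263, 0.156], 0.57)]
top jar [([0.465, -0.02, 0.072], 0.68)]
top spatula [([0.651, 0.436, 0.002], 0.65)]
top bottle [([0.595, -0.418, 0.103], 0.86)]
top dish [([0.505, -0.465, 0.012], 0.62)]
top carton [([0.457, 0.437, 0.048], 0.77)]
top weight [([0.689, 0.003, 0.046], 0.53)]
scene tube []
scene tube_mid [([0.719, -0.179, 0.035], 0.79), ([0.543, -0.221, 0.037], 0.71), ([0.575, 0.22, 0.104], 0.48), ([0.498, -0.472, 0.014], 0.37)]
scene seat [([0.55, -0.218, 0.038], 0.69), ([0.574, 0.218, 0.101], 0.57), ([0.328, 0.266, 0.102], 0.56)]
scene saddles [([0.325, 0.267, 0.107], 0.97), ([0.576, 0.221, 
[... 356 characters left out ...]
.35)]
scene bottle [([0.575, 0.222, 0.104], 0.69), ([0.621, -0.413, 0.09], 0.61)]
scene dish [([0.497, -0.47, 0.015], 0.68)]
scene carton [([0.47, 0.451, 0.05], 0.75)]
scene weight [([0.703, 0.011, 0.053], 0.87)]
{'clock': 1.4, 'joint_pos': array([-1.244,  0.332, -0.065,  1.46 ,  0.022,  1.35 , -0.089]), 'joint_velocities': array([-0.002, -0.001,  0.   ,  0.001, -0.   , -0.   ,  0.001]), 'tau': array([ -0.001, -62.522,   0.049, -39.183,   0.016,   0.002,   0.   ]), 'position': array([0.214, 0.587, 0.253]), 'ee_rot': array([0.174, 0.985, 0.   , 0.   ]), 'ft_force': array([ 0.149, -0.243, -0.881]), 'torque': array([-0.031, -0.014, -0.014]), 'grasp_force': 0.0, 'grip_width': 0.9985665641878311}
```

View pics/top.png

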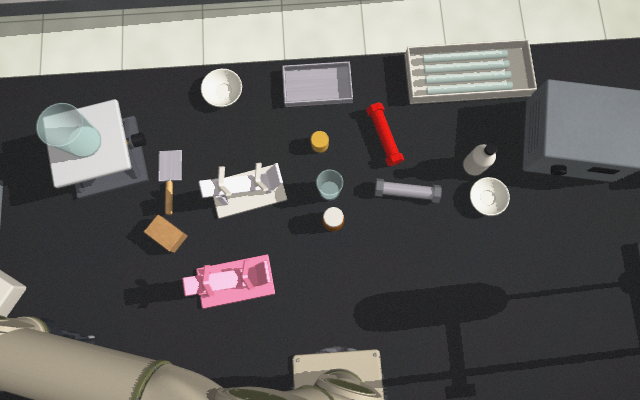

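View pics/scene.png

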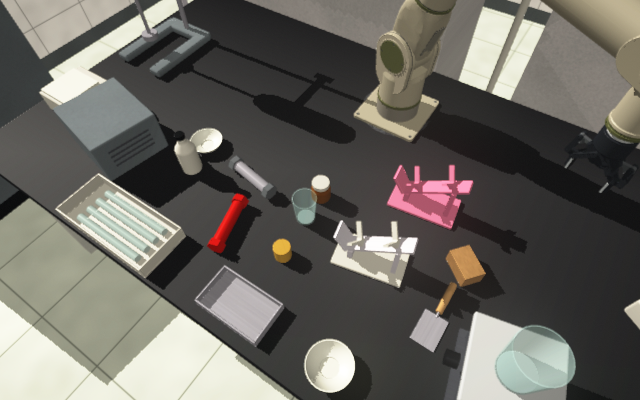

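Steel tube (top 408,190; scene 252,175) is the grey one, and the red dumbbell (385,135) is a look-alike. The white cradle (243,190) is the target and the pink one (235,280) a look-alike. Next I'll measure both and save an enlarged crop.

```bash
python3 - <<'E'
from h import *
np.set_printoptions(precision=4,suppress=True)
A={n:camera(n) for n in('top','scene')}
big=cv2.resize(A['top']['img'][130:240,190:450],None,fx=3,fy=3,interpolation=cv2.INTER_CUBIC);save('crop',big)
for n,p in A.items():
    P=cloud(p); img=p['img'].astype(int)
    ok=p['depth']>0
    # tube
    m=ok&(P[...,2]>.012)&(P[...,2]<.06)&(abs(P[...,0]-.535)<.11)&(abs(P[...,1]+.23)<.13)&(img.max(-1)-img.min(-1)<60)
    k,l,s,c=cv2.connectedComponentsWithStats(m.astype(np.uint8)); j=1+np.argmax(s[1:,4]); Q=P[l==j]
    (cx,cy),(w,h),an=cv2.minAreaRect((Q[:,:2]*1000).astype(np.float32))
    u=np.linalg.svd(Q[:,:2]-Q[:,:2].mean(0))[2][0] if len(Q)<5000 else 0
    t=(Q[:,:2]-Q[:,:2].mean(0))@u; mid=Q[:,:2].mean(0)+u*(np.percentile(t,.5)+np.percentile(t,99.5))/2
    print(n,'tube',len(Q),cx,cy,w,h,an,u,np.degrees(np.arctan2(u[1],u[0])),mid,np.ptp(t),'ztop',np.percentile(Q[:,2],[5,50,95]))
    # cradle
    m=ok&(abs(P[...,0]-.57)<.13)&(abs(P[...,1]-.21)<.15)&(P[...,2]>.008)&(P[...,2]<.25)&(img.min(-1)>90)&(img.max(-1)-img.min(-1)<60)
    k,l,s,c=cv2.connectedComponentsWithStats(m.astype(np.uint8)); j=1+np.argmax(s[1:,4]); Q=P[l==j]
    print('cradle',len(Q),Q.min(0),Q.max(0),np.histogram(Q[:,2],bins=np.arange(0,.2,.01))[0])
    np.save(f'cr_{n}.npy',Q)
    B=Q[(Q[:,2]<.035)]
    print('base',cv2.minAreaRect((B[:,:2]*1000).astype(np.float32)),np.median(B[:,2]))
E
```

```text
top tube 914 538.0411376953125 -232.9374237060547 181.3567657470703 50.336116790771484 79.35525512695312 [0.1799 0.9837] 79.63758068770788 [ 0.5351 -0.2319] 0.18133831231435427 ztop [0.024  0.0371 0.0453]
cradle 2846 [0.4982 0.11   0.008 ] [0.641  0.324  0.1728] [220 954  15  15  18  97  94 112 206 213 256 116  62 145 196  74  50   3
   0]
base ((570.7677001953125, 216.81216430664062), (111.36363220214844, 199.02247619628906), 11.988059043884277) 0.012236266614571023
scene tube 668 541.0904541015625 -228.33456420898438 183.06910705566406 50.09296798706055 79.39969635009766 [0.1693 0.9856] 80.25031575476068 [ 0.546  -0.2293] 0.18307619775528922 ztop [0.0205 0.0373 0.0449]
cradle 3321 [0.5103 0.1158 0.008 ] [0.6489 0.3271 0.1728] [ 206 1395   21   20   27   91  110  143  196  228  226  124   68  148
  200   64   50    4    0]
base ((575.7017822265625, 219.88681030273438), (110.36308288574219, 198.37229919433594), 11.560833930969238) 0.012360703663385894
```

View pics/crop.png

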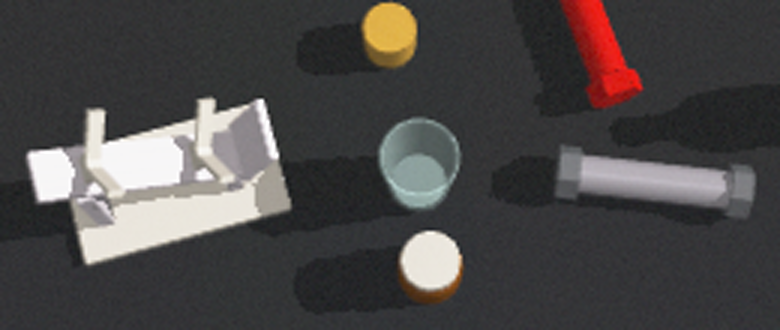

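```bash
python3 - <<'E'
from h import *
np.set_printoptions(precision=1,suppress=True,linewidth=150)
g=np.array([.573,.218,.132]);a=np.radians(101.8);c,s=np.cos(np.pi/6),.5
U=np.array([np.cos(a)*c,np.sin(a)*c,s]);Y=np.array([-np.sin(a),np.cos(a),0]);Z=np.cross(U,Y)
for n in('top','scene'):
    Q=np.load(f'cr_{n}.npy');Q=Q[Q[:,2]>.035]; q=(Q-g)@np.array([U,Y,Z]).T*1000
    sp=q[(abs(q[:,1])<15)&(abs(q[:,0])<35)]
    print(n,'spine z',np.median(sp[:,2]),'fit',np.linalg.lstsq(np.c_[sp[:,:2],np.ones(len(sp))],sp[:,2],rcond=None)[0]*100)
    S=q[q[:,2]>-60]; w=S[(abs(S[:,0])<80)&(S[:,2]>-46)&(S[:,2]<-34)];print(' spine y range',np.percentile(w[:,1],[1,5,95,99]))
    e=q[(q[:,2]>-20)]
    print(' hist x',np.histogram(e[:,0],bins=np.arange(-120,100,4)))
    for lo,hi in((20,80),(-80,-30),(-130,-80)):
        r=e[(e[:,0]>lo)&(e[:,0]<hi)]
        print(lo,len(r),'x',np.percentile(r[:,0],[2,10,50,90,98]),'y',np.percentile(r[:,1],[1,99]),'zmax',np.percentile(r[:,2],99))
E
```

```text
top spine z -34.742901669099055 fit [   -6.    -22.6 -3633.7]
 spine y range [-20.9 -18.8  23.3  24.3]
 hist x (array([  0,   0,   0,   3,  32, 135,  53,   0,   0,   0,   0,   0,   0,   2,  33,  31,  41,  46,   3,   0,   0,   0,   0,   0,   0,   0,   0,   0,
         0,   0,   0,   0,   0,   0,   0,   0,   0,   0,   0,   4,  37,  41,  49,  47,   1,   0,   0,   0,   0,   0,   0,   0,   0,   0]), array([-120, -116, -112, -108, -104, -100,  -96,  -92,  -88,  -84,  -80,  -76,  -72,  -68,  -64,  -60,  -56,  -52,  -48,  -44,  -40,  -36,  -32,
        -28,  -24,  -20,  -16,  -12,   -8,   -4,    0,    4,    8,   12,   16,   20,   24,   28,   32,   36,   40,   44,   48,   52,   56,   60,
         64,   68,   72,   76,   80,   84,   88,   92,   96]))
20 179 x [40.  41.6 48.3 53.8 55. ] y [-38.2  40.3] zmax 14.849509131090217
-80 156 x [-63.4 -61.6 -54.9 -50.1 -48.3] y [-36.2  40.9] zmax 15.849960847271248
-130 223 x [-103.6 -101.4  -97.   -95.1  -93.7] y [-25.8  30.2] zmax 29.86288441330926
scene spine z -35.81983381705996 fit [    0.7    -1.7 -3578.3]
 spine y range [-24.7 -23.6  18.1  20.2]

[... 191 characters left out ...]
,   0,   0,   0,   0,   0,   0,  18,  34,  39,  52,  21,   0,   0,   0,   0,   0,   0,   0,   0,   0]), array([-120, -116, -112, -108, -104, -100,  -96,  -92,  -88,  -84,  -80,  -76,  -72,  -68,  -64,  -60,  -56,  -52,  -48,  -44,  -40,  -36,  -32,
        -28,  -24,  -20,  -16,  -12,   -8,   -4,    0,    4,    8,   12,   16,   20,   24,   28,   32,   36,   40,   44,   48,   52,   56,   60,
         64,   68,   72,   76,   80,   84,   88,   92,   96]))
20 164 x [42.1 43.9 51.  56.1 57.2] y [-39.9  34.8] zmax 13.719230223816524
-80 144 x [-61.5 -59.6 -52.1 -47.7 -46.3] y [-41.2  37.7] zmax 12.56646502816667
-130 256 x [-101.6  -98.5  -94.9  -93.2  -92.3] y [-30.3  26.3] zmax 26.96675856000802
```

```bash
cat >> h.py <<'E'
from scipy.spatial.transform import Rotation as Ro
def plan(target,yaw,n=1,o=None):
    """tool-down moves from present pose to target TCP and yaw (deg) of tool x; prints n successive call deltas"""
    if o is None:o=manip.get_obs()
    p=np.array(o['position']);x=Ro.from_quat(o['ee_rot']).apply([1,0,0]);y0=np.degrees(np.arctan2(x[1],x[0]))
    print('now',p.round(4),'yaw',y0.round(2),'t',o['clock'],'j7',o['joint_pos'][6].round(2),'F',o['ft_force'].round(2),'M',o['torque'].round(3),'grip',round(o['grip_width'],3),o['grasp_force'])
    d=(np.array(target)-p)/n; dy=(yaw-y0)/n
    for k in range(n):
        a=np.radians(y0+k*dy); X=[np.cos(a),np.sin(a),0];Y=[np.sin(a),-np.cos(a),0]
        print(np.round([d@X/.15,d@Y/.15,-d[2]/.15,-dy/30],3).tolist())
E
python3 -c "
from h import *
plan([.539,-.231,.2],80,6)"
```

```text
now [0.2142 0.5872 0.2533] yaw 159.96 t 1.5 j7 -0.09 F [ 1.28  0.55 -0.23] M [ 0.065 -0.028  0.042] grip 1.001 0.0
[-0.651, -0.73, 0.059, 0.444]
[-0.801, -0.561, 0.059, 0.444]
[-0.909, -0.361, 0.059, 0.444]
[-0.968, -0.142, 0.059, 0.444]
[-0.974, 0.085, 0.059, 0.444]
[-0.928, 0.308, 0.059, 0.444]
```

>>> carry_out(
  deltas=[
    [-0.22,-0.24,0,0.15,1],
    [-0.43,-0.48,0,0.3,1],
    [-0.65,-0.73,0,0.444,1],
  ],
)

```text
clock: 1.88
position: [0.2687, 0.4495, 0.2533]
ee_rot: [0.288, 0.958, 0.0, -0.0]
ft_force: [-0.0, 0.7, 1.1]
grip_width: 1.001
grasp_force: 0.0
```

>>> carry_out(
  deltas=[
    [-0.27,-0.19,0,0.15,1],
    [-0.53,-0.37,0,0.3,1],
    [-0.8,-0.56,0,0.444,1],
  ],
)

```text
clock: 2.25
position: [0.3227, 0.3133, 0.2535]
ee_rot: [0.397, 0.918, 0.0, 0.0]
ft_force: [0.8, 0.4, -0.6]
grip_width: 0.998
grasp_force: 0.0
```

>>> carry_out(
  deltas=[
    [-0.3,-0.12,0,0.15,1],
    [-0.6,-0.24,0,0.3,1],
    [-0.91,-0.36,0,0.444,1],
  ],
)

```text
clock: 2.62
position: [0.377, 0.1769, 0.2536]
ee_rot: [0.501, 0.865, 0.001, 0.0]
ft_force: [1.0, 0.4, 0.5]
grip_width: 0.997
grasp_force: 0.0
```

>>> carry_out(
  deltas=[
    [-0.32,-0.05,0,0.15,1],
    [-0.64,-0.1,0,0.3,1],
    [-0.97,-0.14,0,0.444,1],
  ],
)

```text
clock: 3.0
position: [0.4316, 0.0404, 0.2536]
ee_rot: [0.598, 0.801, 0.001, 0.0]
ft_force: [0.5, 0.6, 0.9]
grip_width: 0.997
grasp_force: 0.0
```

>>> carry_out(
  deltas=[
    [-0.32,0.03,0,0.15,1],
    [-0.64,0.06,0,0.3,1],
    [-0.97,0.085,0,0.444,1],
    [-0.97,0.085,0,0.444,1],
  ],
)

```text
clock: 3.5
position: [0.4855, -0.0976, 0.2535]
ee_rot: [0.689, 0.725, -0.0, 0.001]
ft_force: [-0.3, 0.7, -0.6]
grip_width: 0.997
grasp_force: 0.0
```

```bash
python3 -c "
from h import *
plan([.539,-.231,.2],80,1)"
```

```text
now [ 0.4855 -0.0976  0.2535] yaw 92.97 t 3.5 j7 0.18 F [-0.34  0.67 -0.56] M [-0.004 -0.022 -0.011] grip 0.997 0.0
[-0.907, 0.31, 0.357, 0.432]
```

>>> carry_out(
  deltas=[
    [-0.31,0.1,0.1,0.15,1],
    [-0.62,0.2,0.2,0.3,1],
    [-0.93,0.31,0.35,0.444,1],
    [-0.93,0.31,0.35,0.444,1],
    [-0.93,0.31,0.35,0.444,1],
  ],
)

```text
clock: 4.12
position: [0.5399, -0.2293, 0.2007]
ee_rot: [0.765, 0.644, 0.0, -0.0]
ft_force: [0.7, 1.1, 0.7]
grip_width: 1.001
grasp_force: 0.0
```

```bash
python3 - <<'E'
from h import *
np.set_printoptions(precision=4,suppress=True)
p=camera('wrist');save('w1',p['img'])
P=cloud(p);img=p['img'].astype(int);ok=p['depth']>0
print(boxes_of('tube_mid',p)[:2])
m=ok&(P[...,2]>.01)&(P[...,2]<.06)&(abs(P[...,0]-.539)<.1)&(abs(P[...,1]+.23)<.12)&(img.max(-1)-img.min(-1)<60)
k,l,s,c=cv2.connectedComponentsWithStats(m.astype(np.uint8)); j=1+np.argmax(s[1:,4]); Q=P[l==j]
print(len(Q),cv2.minAreaRect((Q[:,:2]*1000).astype(np.float32)),np.percentile(Q[:,2],[5,50,95]),Q.min(0),Q.max(0))
plan([.539,-.231,.027],80)
E
```

```text
[{'position': [0.7136, -0.1828, 0.0389], 'conf': 0.81}, {'position': [0.5421, -0.2233, 0.0404], 'conf': 0.63}]
6952 ((538.4908447265625, -232.0116424560547), (180.38558959960938, 50.33208084106445), 79.54124450683594) [0.0272 0.0387 0.0447] [ 0.4976 -0.3247  0.0115] [ 0.5789 -0.139   0.0467]
now [ 0.5402 -0.2288  0.2015] yaw 80.18 t 4.225 j7 0.36 F [-0.26 -0.24  0.21] M [ 0.008  0.007 -0.011] grip 0.998 0.0
[-0.016, -0.006, 1.164, 0.006]
```

View pics/w1.png

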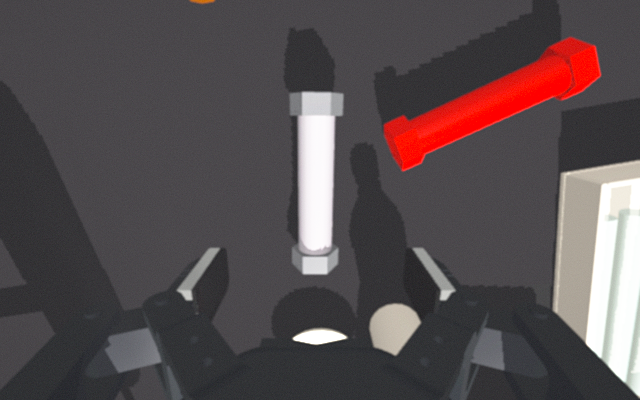

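The wrist view shows the grey tube upright at (315,180) between the open pads. Going down to grip it firmly.

>>> carry_out(
  deltas=[
    [-0.02,-0.006,0.35,0.015,1],
    [-0.02,-0.006,0.7,0.015,1],
    [-0.02,-0.006,0.9,0.015,1],
  ],
)

```text
clock: 4.6
position: [0.5381, -0.231, 0.0644]
ee_rot: [0.768, 0.641, 0.0, -0.001]
ft_force: [-0.4, 0.4, 0.3]
grip_width: 0.995
grasp_force: 0.0
```

>>> carry_out(
  deltas=[
    [0,0,0.15,0,1],
    [0,0,0.26,0,1],
    [0,0,0.26,0,0.2],
    [0,0,0.26,0,-0.2],
    [0,0,0.26,0,-1],
    [0,0,0.26,0,-1],
    [0,0,0.26,0,-1],
    [0,0,0.26,0,-1],
    [0,0,0.26,0,-1],
  ],
  force=70,
)

```text
clock: 5.72
position: [0.5389, -0.2333, 0.0282]
ee_rot: [0.768, 0.64, 0.001, 0.0]
ft_force: [-3.2, 2.2, 8.3]
grip_width: 0.401
grasp_force: 69.1
```

```bash
python3 -c "
from h import *
plan([.539,-.231,.12],80)"
```

```text
now [ 0.5389 -0.2333  0.0282] yaw 79.58 t 5.725 j7 0.48 F [-3.21  2.21  8.25] M [ 0.388  0.561 -0.006] grip 0.401 69.07089829444885
[0.015, -0.002, -0.612, -0.014]
```

>>> carry_out(
  deltas=[
    [0,0,-0.1,0,-1],
    [0,0,-0.2,0,-1],
    [0,0,-0.4,0,-1],
    [0,0,-0.6,0,-1],
    [0,0,-0.6,0,-1],
    [0,0,-0.6,0,-1],
    [0,0,-0.6,0,-1],
  ],
)

```text
clock: 6.6
position: [0.5377, -0.2328, 0.1155]
ee_rot: [0.768, 0.64, -0.001, -0.001]
ft_force: [-0.0, 0.9, -5.1]
grip_width: 0.399
grasp_force: 70.8
```

```bash
python3 - <<'E'
from h import *
for i in range(3): plan([.539,-.231,.2],80); camera('wrist')
p=camera('scene');P=cloud(p);img=p['img'].astype(int)
m=(p['depth']>0)&(P[...,2]>.06)&(P[...,2]<.16)&(abs(P[...,0]-.539)<.06)&(abs(P[...,1]+.23)<.13)&(img.max(-1)-img.min(-1)<60)
Q=P[m]
for y in np.arange(-.33,-.13,.02):
  q=Q[abs(Q[:,1]-y)<.01]; print(y.round(2),len(q),np.percentile(q[:,2],[5,50,95]).round(3) if len(q) else '')
save('s2',cv2.resize(p['img'][110:260,170:370],None,fx=3,fy=3))
E
```

```text
now [ 0.5377 -0.2328  0.1155] yaw 79.59 t 6.6 j7 0.42 F [-0.01  0.86 -5.11] M [ 0.16  -0.081  0.031] grip 0.399 70.78593850135803
[0.013, 0.007, -0.563, -0.014]
now [ 0.5377 -0.2329  0.1157] yaw 79.59 t 6.65 j7 0.42 F [ 0.37 -0.35 -4.76] M [0.134 0.05  0.043] grip 0.4 70.78559160232544
[0.014, 0.006, -0.562, -0.014]
now [ 0.5378 -0.233   0.1158] yaw 79.58 t 6.7 j7 0.42 F [-0.36 -0.87 -5.25] M [ 0.115 -0.05  -0.012] grip 0.395 70.78584551811218
[0.015, 0.005, -0.561, -0.014]
-0.33 4 [0.112 0.116 0.12 ]
-0.31 44 [0.118 0.128 0.134]
-0.29 3 [0.122 0.122 0.123]
-0.27 10 [0.109 0.118 0.124]
-0.25 17 [0.115 0.147 0.16 ]
-0.23 191 [0.109 0.13  0.155]
-0.21 136 [0.111 0.127 0.156]
-0.19 73 [0.113 0.125 0.13 ]
-0.17 61 [0.115 0.127 0.132]
-0.15 149 [0.096 0.123 0.134]
```

View pics/s2.png

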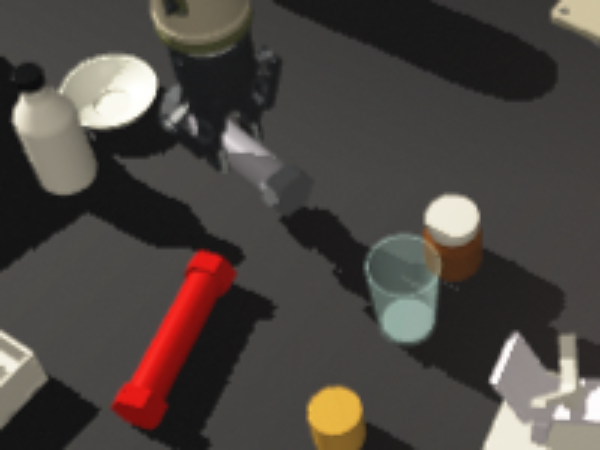

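The firm lift shows moment Mx ≈ +0.14 N·m with Fz ≈ −5 N, so the heavy end is the −y (right) one. I'll check that by loosening the grip and watching which way it sags.

>>> carry_out(
  deltas=[
    [0,0,-0.3,0,-1],
    [0,0,-0.6,0,-1],
    [0,0,-0.9,0,-1],
    [0,0,-0.9,0,-1],
  ],
)

```text
clock: 7.3
position: [0.5396, -0.2342, 0.255]
ee_rot: [0.768, 0.64, 0.002, 0.002]
ft_force: [-0.1, 0.0, -5.5]
grip_width: 0.394
grasp_force: 72.1
```

>>> carry_out(
  deltas=[
    [0,0,-0.2,0,-1],
    [0,0,-0.2,0,-1],
    [0,0,-0.2,0,-1],
  ],
  force=30,
)

```text
clock: 7.68
position: [0.5379, -0.2329, 0.2799]
ee_rot: [0.768, 0.64, -0.001, -0.001]
ft_force: [0.1, 0.6, -5.5]
grip_width: 0.401
grasp_force: 72.1
```

```bash
cat >> h.py <<'E'
def tilt(cam='scene'):
    """slope of the held tube, degrees: height of its visible body along tool x (least squares, near-TCP points)"""
    p=camera(cam);o=manip.get_obs();c=np.array(o['position']);X=Ro.from_quat(o['ee_rot']).apply([1,0,0]);Y=Ro.from_quat(o['ee_rot']).apply([0,1,0])
    P=cloud(p)-c;img=p['img'].astype(int);a=P@X;b=P@Y;z=P[...,2]
    m=(p['depth']>0)&(abs(a)<.1)&(abs(a)>.02)&(abs(b)<.03)&(z>-.1)&(z<.05)&(img.max(-1)-img.min(-1)<60)
    for lo in np.arange(-.1,.1,.02):
        q=z[m&(a>=lo)&(a<lo+.02)]
        if len(q)>3: print(f'{lo+.01:.2f}',len(q),np.percentile(q,[5,50,95]).round(3))
    return p
E
python3 - <<'E'
from h import *
plan([.574,.214,.28],101.8,3)
tilt('scene');print('wrist');p=tilt('wrist');save('w3',p['img'])
E
```

```text
now [ 0.5379 -0.2329  0.2799] yaw 79.59 t 7.675 j7 0.33 F [ 0.12  0.57 -5.47] M [ 0.182 -0.014 -0.011] grip 0.401 72.13431358337402
[0.991, -0.101, -0.0, -0.247]
[0.996, 0.028, -0.0, -0.247]
[0.984, 0.156, -0.0, -0.247]
-0.09 13 [0.007 0.012 0.016]
-0.07 7 [0.011 0.015 0.016]
-0.05 18 [-0.001  0.007  0.011]
-0.03 9 [0.001 0.006 0.008]
0.03 77 [-0.006  0.009  0.014]
0.05 90 [-0.006  0.009  0.014]
0.07 75 [-0.002  0.012  0.018]
0.09 225 [-0.022  0.002  0.018]
wrist
-0.03 1080 [0.    0.009 0.012]
0.03 3720 [0.002 0.01  0.013]
0.05 4349 [0.002 0.011 0.013]
0.07 6147 [0.    0.012 0.018]
0.09 4603 [-0.001  0.017  0.018]
```

View pics/w3.png

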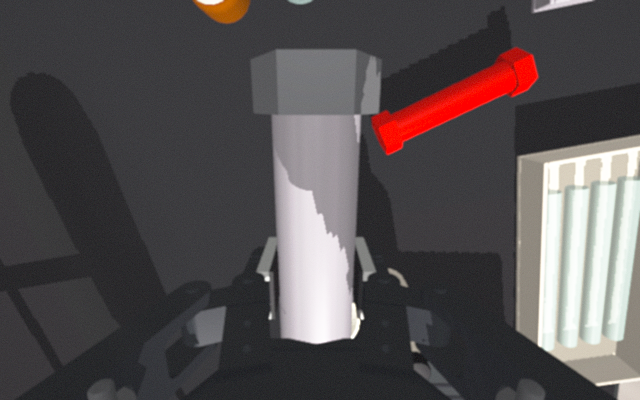

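The wrist view shows the tube level between the pads, with its far cap at (315,80). The grip still reads 72 N, so there's no sag yet. Carrying it over the cradle.

>>> carry_out(
  deltas=[
    [0.2,-0.02,0,-0.06,-1],
    [0.45,-0.05,0,-0.12,-1],
    [0.72,-0.075,0,-0.18,-1],
    [0.99,-0.1,0,-0.247,-1],
  ],
)

```text
clock: 8.28
position: [0.5501, -0.0831, 0.2808]
ee_rot: [0.725, 0.689, -0.0, -0.0]
ft_force: [0.5, -0.1, -5.4]
grip_width: 0.402
grasp_force: 71.8
```

>>> carry_out(
  deltas=[
    [0.25,0.01,0,-0.06,-1],
    [0.5,0.015,0,-0.12,-1],
    [0.75,0.02,0,-0.18,-1],
    [1,0.03,0,-0.247,-1],
  ],
)

```text
clock: 8.78
position: [0.5626, 0.0665, 0.281]
ee_rot: [0.679, 0.734, -0.0, -0.0]
ft_force: [-0.1, -0.1, -5.5]
grip_width: 0.402
grasp_force: 71.8
```

>>> carry_out(
  deltas=[
    [0.28,0.04,0,-0.06,-1],
    [0.55,0.08,0,-0.12,-1],
    [0.78,0.12,0,-0.18,-1],
    [0.92,0.15,0,-0.24,-1],
    [0.98,0.156,0,-0.247,-1],
    [0.98,0.156,0,-0.247,-1],
    [0.98,0.156,0,-0.247,-1],
  ],
  force=20,
)

```text
clock: 9.65
position: [0.5752, 0.2117, 0.282]
ee_rot: [0.632, 0.775, -0.0, 0.0]
ft_force: [-0.1, -0.5, -4.6]
grip_width: 0.396
grasp_force: 71.8
```

```bash
python3 - <<'E'
from h import *
plan([.574,.214,.19],101.8,1)
tilt('wrist')
E
```

```text
now [0.5752 0.2117 0.282 ] yaw 101.67 t 9.65 j7 -0.1 F [-0.11 -0.46 -4.65] M [0.119 0.038 0.021] grip 0.396 71.78502559661865
[0.016, -0.005, 0.614, -0.004]
-0.03 1099 [0.    0.009 0.012]
0.03 3732 [0.002 0.011 0.013]
0.05 4355 [0.003 0.011 0.013]
0.07 6173 [0.001 0.012 0.018]
0.09 4552 [-0.001  0.017  0.018]
```

>>> carry_out(
  deltas=[
    [0,0,0.15,0,-1],
    [0,0,0.35,0,-1],
    [0,0,0.55,0,-1],
    [0,0,0.64,0,-1],
    [0,0,0.64,0,-1],
  ],
)

```text
clock: 10.32
position: [0.5747, 0.213, 0.1856]
ee_rot: [0.631, 0.776, -0.0, -0.0]
ft_force: [1.1, 0.2, -4.0]
grip_width: 0.4
grasp_force: 71.8
```

```bash
python3 - <<'E'
from h import *
plan([.574,.214,.16],101.8,1)
o=manip.get_obs();c=np.array(o['position']);R=Ro.from_quat(o['ee_rot'])
p=camera('wrist');q=R.inv().apply((cloud(p)-c).reshape(-1,3)).reshape(400,640,3)
img=p['img'].astype(int)
m=(p['depth']>0)&(q[...,2]>-.05)&(q[...,2]<.03)&(abs(q[...,1])<.03)&(q[...,0]<.11)&(q[...,0]>.075)
print('cap end',np.percentile(q[m][:,0],[50,95,99,99.8]),'lat',np.percentile(q[m][:,1],[1,99]))
# cradle (seat fit) from other views
g=np.array([.574,.214,.132]);a=np.radians(101.8);U=np.array([np.cos(a)*.866,np.sin(a)*.866,.5]);Y=np.array([-np.sin(a),np.cos(a),0]);Z=np.cross(U,Y)
for n in('wrist','top','scene'):
    pp=p if n=='wrist' else camera(n)
    r=(cloud(pp)-g)@np.array([U,Y,Z]).T*1000;im=pp['img'].astype(int)
    w=(pp['depth']>0)&(im.min(-1)>90)&(im.max(-1)-im.min(-1)<60)
    s=r[w&(abs(r[...,0]-52)<16)&(r[...,2]>-25)&(r[...,2]<14)&(abs(r[...,1])<50)&(abs(r[...,1])>20)]
    if len(s)>20: print(n,len(s),'upper saddle x',np.percentile(s[:,0],[3,97]),'y',np.percentile(s[:,1],[1,99]),'z',np.percentile(s[:,2],98))
    s=r[w&(abs(r[...,0]+92)<14)&(r[...,2]>-25)&(r[...,2]<30)&(abs(r[...,1])<35)]
    if len(s)>20: print(n,len(s),'stop x',np.percentile(s[:,0],[3,50,97]),'y',np.percentile(s[:,1],[1,99]),'z',np.percentile(s[:,2],98))
save('s4',cv2.resize(pp['img'][150:320,280:480],None,fx=4,fy=3.5))
E
```

```text
now [0.5747 0.213  0.1856] yaw 101.78 t 10.325 j7 -0.07 F [ 1.14  0.19 -3.95] M [ 0.212  0.078 -0.012] grip 0.4 71.79014325141907
[0.007, -0.003, 0.171, -0.001]
cap end [0.08324022 0.09023598 0.09083666 0.09105403] lat [-0.02487695  0.02414291]
wrist 2421 upper saddle x [44.84174291 58.64143455] y [-37.55759237  40.06531518] z 10.726807877848538
top 173 stop x [-100.29564899  -93.75475512  -91.22171226] y [-24.76854301  30.6820781 ] z 26.925957993890858
scene 51 upper saddle x [46.63081595 60.8901564 ] y [-41.30877102  35.90086119] z 13.154563048138039
scene 249 stop x [-96.9676474  -91.22408645 -88.8551974 ] y [-30.47747254  23.89555232] z 24.611886979124634
```

View pics/s4.png

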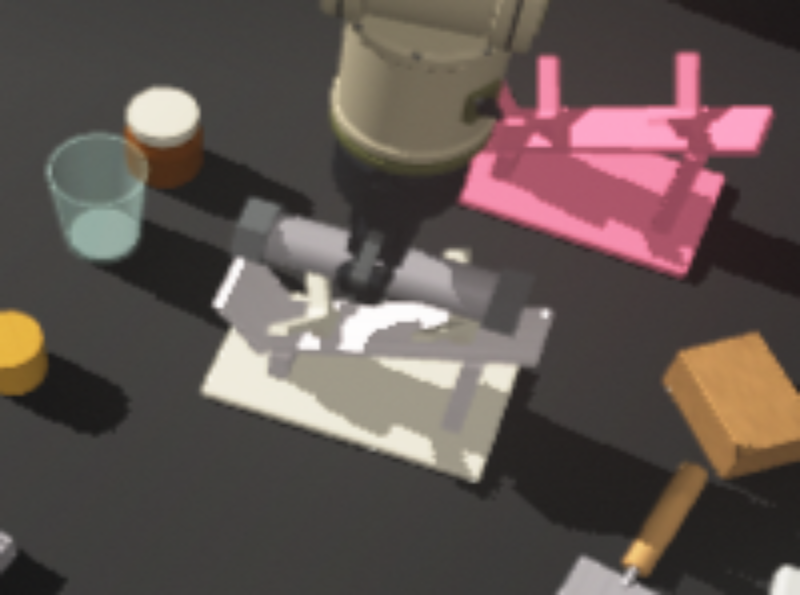

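The tube (cap at 260,230) sits lengthwise above the white cradle, with its heavy end over the stop. I'll go just above contact and ease the grip so it can sag.

>>> carry_out(
  deltas=[
    [0,0,0.05,0,-1],
    [0,0,0.08,0,-0.3],
    [0,0,0.08,0,-0.3],
    [0,0,0.08,0,-0.25],
    [0,0,0.08,0,-0.25],
  ],
  force=20,
)

```text
clock: 11.1
position: [0.5749, 0.2136, 0.174]
ee_rot: [0.631, 0.776, 0.0, 0.0]
ft_force: [0.2, 0.0, -5.1]
grip_width: 0.397
grasp_force: 71.8
```

```bash
python3 - <<'E'
from h import *
plan([.574,.214,.16],101.8,1)
tilt('wrist')
E
```

```text
now [0.5749 0.2136 0.174 ] yaw 101.82 t 11.1 j7 -0.07 F [ 0.18  0.   -5.07] M [0.187 0.055 0.005] grip 0.397 71.79120898246765
[0.004, -0.005, 0.093, 0.001]
-0.09 56 [-0.082 -0.071 -0.068]
-0.03 1078 [0.    0.009 0.012]
0.03 3883 [-0.001  0.01   0.013]
0.05 5836 [-0.019  0.009  0.013]
0.07 6129 [0.001 0.012 0.018]
0.09 4984 [-0.027  0.017  0.018]
```

>>> carry_out(
  deltas=[
    [0,0,0,0,-0.21],
    [0,0,0,0,-0.21],
  ],
  force=20,
)

```text
clock: 11.4
position: [0.5748, 0.2135, 0.1738]
ee_rot: [0.631, 0.776, 0.0, -0.0]
ft_force: [-0.5, 0.1, -4.7]
grip_width: 0.397
grasp_force: 71.8
```

>>> carry_out(
  deltas=[
    [0,0,0,0,-0.2],
  ],
  force=20,
)

```text
clock: 11.52
position: [0.5748, 0.2135, 0.1738]
ee_rot: [0.631, 0.776, 0.0, -0.0]
ft_force: [0.3, -0.5, -5.4]
grip_width: 0.403
grasp_force: 56.1
```

>>> carry_out(
  deltas=[
    [0,0,0,0,-0.2],
    [0,0,0,0,-0.2],
  ],
)

```text
clock: 11.78
position: [0.5748, 0.2135, 0.1738]
ee_rot: [0.631, 0.776, 0.0, -0.0]
ft_force: [-1.4, -0.1, -4.8]
grip_width: 0.408
grasp_force: 56.1
```

>>> carry_out(
  deltas=[
    [0,0,0,0,-0.2],
    [0,0,0,0,-1],
    [0,0,0,0,-1],
  ],
  force=30,
)

```text
clock: 12.15
position: [0.5748, 0.2135, 0.1738]
ee_rot: [0.631, 0.776, 0.0, -0.0]
ft_force: [-0.6, 0.1, -5.3]
grip_width: 0.405
grasp_force: 56.1
```

>>> carry_out(
  deltas=[
    [0,0,0,0,-0.197],
    [0,0,0,0,-0.197],
  ],
)

```text
clock: 12.4
position: [0.5748, 0.2135, 0.1738]
ee_rot: [0.631, 0.776, 0.0, -0.0]
ft_force: [-0.6, -0.1, -4.8]
grip_width: 0.405
grasp_force: 52.1
```

>>> carry_out(
  deltas=[
    [0,0,0,0,-0.195],
    [0,0,0,0,-0.195],
  ],
)

```text
clock: 12.65
position: [0.5748, 0.2135, 0.1738]
ee_rot: [0.631, 0.776, 0.0, -0.0]
ft_force: [0.5, 0.5, -4.7]
grip_width: 0.408
grasp_force: 48.5
```

```bash
python3 - <<'E'
from h import *
tilt('wrist')
E
```

```text
-0.09 54 [-0.082 -0.071 -0.068]
-0.03 1069 [0.    0.009 0.012]
0.03 3891 [-0.     0.011  0.013]
0.05 5858 [-0.019  0.009  0.013]
0.07 6161 [0.001 0.013 0.018]
0.09 5013 [-0.027  0.017  0.018]
```

>>> carry_out(
  deltas=[
    [0,0,0,0,-0.19],
    [0,0,0,0,-0.186],
    [0,0,0,0,-0.184],
    [0,0,0,0,-0.184],
  ],
)

```text
clock: 13.2
position: [0.5748, 0.2135, 0.1738]
ee_rot: [0.631, 0.776, 0.0, -0.0]
ft_force: [-0.5, 0.1, -5.6]
grip_width: 0.407
grasp_force: 32.3
```

```bash
python3 - <<'E'
from h import *
plan([.574,.214,.16],101.8,1)
tilt('wrist')
E
```

```text
now [0.5748 0.2135 0.1738] yaw 101.82 t 13.2 j7 -0.07 F [-0.47  0.11 -5.61] M [ 0.187  0.07  -0.026] grip 0.407 32.287631034851074
[0.004, -0.005, 0.092, 0.001]
-0.09 56 [-0.082 -0.071 -0.068]
-0.03 1062 [0.    0.009 0.012]
0.03 3889 [-0.     0.011  0.013]
0.05 5868 [-0.019  0.01   0.013]
0.07 6188 [0.001 0.013 0.018]
0.09 5001 [-0.027  0.017  0.019]
```

>>> carry_out(
  deltas=[
    [0,0,0,0,-0.18],
    [0,0,0,0,-0.179],
    [0,0,0,0,-0.179],
  ],
)

```text
clock: 13.62
position: [0.5748, 0.2135, 0.1738]
ee_rot: [0.631, 0.776, 0.0, -0.0]
ft_force: [0.5, -0.2, -4.4]
grip_width: 0.413
grasp_force: 25.2
```

```bash
python3 - <<'E'
from h import *
plan([.574,.214,.16],101.8,1)
tilt('wrist')
E
```

```text
now [0.5748 0.2135 0.1738] yaw 101.82 t 13.625 j7 -0.07 F [ 0.53 -0.2  -4.41] M [0.158 0.025 0.027] grip 0.413 25.244759023189545
[0.004, -0.005, 0.092, 0.001]
-0.09 55 [-0.081 -0.072 -0.068]
-0.03 1061 [0.    0.009 0.012]
0.03 3875 [-0.     0.011  0.013]
0.05 5878 [-0.019  0.01   0.014]
0.07 6213 [0.001 0.013 0.018]
0.09 4988 [-0.027  0.017  0.019]
```

>>> carry_out(
  deltas=[
    [0,0,0.02,0,-0.179],
    [0,0,0.04,0,-0.179],
    [0,0,0.06,0,-0.179],
    [0,0,0.08,0,-0.179],
    [0,0,0.09,0,-0.179],
    [0,0,0.1,0,-0.179],
    [0,0,0.1,0,-0.179],
  ],
)

```text
clock: 14.55
position: [0.5747, 0.2135, 0.1587]
ee_rot: [0.631, 0.776, -0.0, -0.0]
ft_force: [-0.2, -1.5, -4.4]
grip_width: 0.411
grasp_force: 25.4
```

```bash
python3 - <<'E'
from h import *
plan([.574,.214,.137],101.8,1)
tilt('wrist')
E
```

```text
now [0.5747 0.2135 0.1587] yaw 101.82 t 14.55 j7 -0.06 F [-0.21 -1.5  -4.4 ] M [-0.142  0.325  0.032] grip 0.411 25.365903675556183
[0.004, -0.004, 0.145, 0.001]
-0.09 155 [-0.071 -0.064 -0.059]
-0.07 56 [-0.085 -0.077 -0.072]
-0.05 39 [-0.056 -0.051 -0.008]
-0.03 1417 [-0.006  0.004  0.007]
0.03 3882 [0.004 0.016 0.02 ]
0.05 6867 [-0.004  0.019  0.024]
0.07 8297 [0.015 0.031 0.034]
0.09 5999 [-0.014  0.024  0.035]
```

>>> carry_out(
  deltas=[
    [0,0,0.02,0,-0.179],
    [0,0,0.04,0,-0.179],
    [0,0,0.06,0,-0.179],
    [0,0,0.08,0,-0.179],
    [0,0,0.1,0,-0.179],
    [0,0,0.1,0,-0.179],
  ],
)

```text
clock: 15.35
position: [0.5747, 0.2137, 0.1435]
ee_rot: [0.63, 0.776, -0.0, -0.0]
ft_force: [0.3, 0.3, -4.8]
grip_width: 0.407
grasp_force: 25.9
```

```bash
python3 - <<'E'
from h import *
plan([.574,.214,.137],101.8,1)
p=tilt('wrist')
save('s5',cv2.resize(camera('scene')['img'][150:320,280:480],None,fx=4,fy=3.5))
E
```

```text
now [0.5747 0.2137 0.1435] yaw 101.83 t 15.35 j7 -0.06 F [ 0.27  0.28 -4.77] M [0.134 0.181 0.08 ] grip 0.407 25.92293232679367
[0.003, -0.004, 0.043, 0.001]
-0.09 35 [-0.058 -0.055 -0.054]
-0.07 315 [-0.071 -0.037 -0.032]
-0.05 1055 [-0.043 -0.023 -0.011]
-0.03 1165 [-0.038 -0.007 -0.   ]
0.03 3705 [0.015 0.026 0.033]
0.05 7468 [0.012 0.036 0.049]
0.07 5982 [0.034 0.045 0.05 ]
0.09 7372 [0.001 0.029 0.04 ]
```

View pics/s5.png

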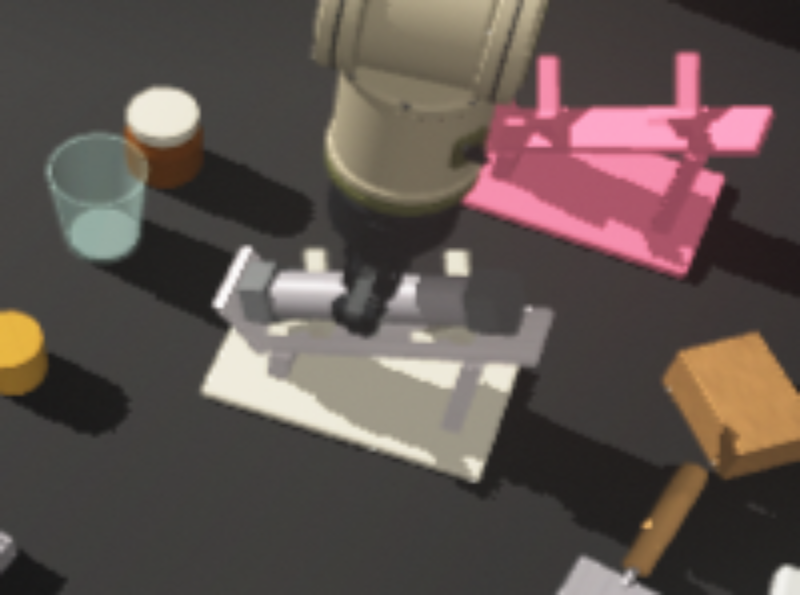

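The tube now lies parallel to the slope, its low cap at (258,290) next to the stop, and the gripper still carries it. Lowering in small steps until the weight transfers.

>>> carry_out(
  deltas=[
    [0,0,0.01,0,-0.179],
    [0,0,0.02,0,-0.179],
    [0,0,0.02,0,-0.179],
  ],
)

```text
clock: 15.82
position: [0.575, 0.2136, 0.1424]
ee_rot: [0.631, 0.776, 0.001, -0.0]
ft_force: [-8.0, -1.7, 10.3]
grip_width: 0.412
grasp_force: 27.1
```

>>> carry_out(
  deltas=[
    [0,0,0.01,0,-0.179],
    [0,0,0.015,0,-0.179],
    [0,0,0.015,0,-0.179],
  ],
)

```text
clock: 16.2
position: [0.5747, 0.2139, 0.1416]
ee_rot: [0.631, 0.776, 0.001, -0.001]
ft_force: [-16.5, -3.6, 24.9]
grip_width: 0.412
grasp_force: 28.8
```

```bash
python3 - <<'E'
from h import *
plan([.574,.214,.137],101.8,1)
p=tilt('wrist')
E
```

```text
now [0.5747 0.2139 0.1416] yaw 101.81 t 16.2 j7 -0.06 F [-16.5   -3.57  24.91] M [-0.606  3.237 -0.029] grip 0.412 28.803091049194336
[0.002, -0.004, 0.031, 0.0]
-0.09 34 [-0.056 -0.054 -0.053]
-0.07 302 [-0.07  -0.037 -0.032]
-0.05 1085 [-0.043 -0.025 -0.012]
-0.03 1155 [-0.037 -0.007  0.   ]
0.03 3751 [0.016 0.028 0.035]
0.05 6260 [0.014 0.036 0.049]
0.07 5495 [0.036 0.045 0.05 ]
0.09 7516 [0.003 0.03  0.041]
```

>>> carry_out(
  deltas=[
    [0,0,-0.03,0,-0.179],
    [0,-0.015,-0.03,0,-0.179],
    [0,-0.023,-0.02,0,-0.179],
    [0,-0.023,-0.01,0,-0.179],
    [0,-0.023,-0.01,0,-0.179],
  ],
)

```text
clock: 16.88
position: [0.5725, 0.2128, 0.1407]
ee_rot: [0.631, 0.776, 0.001, 0.001]
ft_force: [4.4, -0.2, 1.6]
grip_width: 0.412
grasp_force: 26.4
```

>>> carry_out(
  deltas=[
    [0,0,0.01,0,-0.179],
    [0,0,0.02,0,-0.179],
    [0,0,0.02,0,-0.179],
  ],
)

```text
clock: 17.25
position: [0.5732, 0.2128, 0.1396]
ee_rot: [0.631, 0.776, 0.002, 0.001]
ft_force: [1.1, -2.2, 17.0]
grip_width: 0.411
grasp_force: 27.7
```

```bash
python3 - <<'E'
from h import *
plan([.574,.214,.137],101.8,1)
p=camera('wrist')
E
```

```text
now [0.5732 0.2128 0.1396] yaw 101.78 t 17.25 j7 -0.06 F [ 1.07 -2.18 17.  ] M [-0.377 -0.05  -0.008] grip 0.411 27.726149260997772
[0.007, 0.007, 0.017, -0.001]
```

>>> carry_out(
  deltas=[
    [0,0,-0.012,0,-0.179],
    [0,0,-0.017,0,-0.179],
    [-0.006,0,-0.014,0,-0.179],
    [-0.012,0,-0.01,0,-0.179],
    [-0.012,0,-0.01,0,-0.179],
  ],
)

```text
clock: 17.92
position: [0.5731, 0.2121, 0.1396]
ee_rot: [0.63, 0.776, 0.002, 0.001]
ft_force: [5.6, 2.3, 4.2]
grip_width: 0.407
grasp_force: 26.5
```

```bash
cat >> h.py <<'E'
def seatcheck():
    """tube's upper cap end and axis in slope coordinates (seat est.), mm, from each camera"""
    g=np.array([.574,.214,.132]);a=np.radians(101.8);U=np.array([np.cos(a)*.866,np.sin(a)*.866,.5]);Y=np.array([-np.sin(a),np.cos(a),0]);Z=np.cross(U,Y)
    for n in('wrist','top','scene'):
        p=camera(n);r=(cloud(p)-g)@np.array([U,Y,Z]).T*1000;ok=(p['depth']>0)&(abs(r[...,1])<27)
        im=p['img'].astype(int); 
        def st(m,ax,q): s=r[m]; return (len(s),np.percentile(s[:,ax],q).round(1)) if len(s)>10 else None
        print(n,'cap x',st(ok&(r[...,2]>5)&(r[...,0]>64)&(r[...,0]<115),0,[1,5,95,99]),'| body top low z',st(ok&(abs(r[...,1])<6)&(r[...,0]<-20)&(r[...,0]>-65)&(r[...,2]>0)&(r[...,2]<35),2,[50,90]),
          'up z',st(ok&(abs(r[...,1])<6)&(r[...,0]>25)&(r[...,0]<65)&(r[...,2]>0)&(r[...,2]<35),2,[50,90]),
          '| stopface x',st(ok&(r[...,0]<-86)&(r[...,2]>10)&(r[...,2]<35),0,[5,50,95]),'sad x',st(ok&(abs(r[...,1])>23)&(abs(r[...,0]-52)<16)&(r[...,2]>-10),0,[3,97]))
E
python3 - <<'E'
from h import *
plan([.574,.214,.137],101.8,1)
seatcheck()
E
```

```text
now [0.5731 0.2121 0.1396] yaw 101.85 t 17.925 j7 -0.06 F [5.6  2.32 4.15] M [ 0.655 -1.204 -0.022] grip 0.407 26.488746106624603
[0.011, 0.008, 0.017, 0.002]
wrist cap x (17685, array([65.1, 73.2, 92.7, 92.9])) | body top low z (530, array([18.6, 19. ])) up z (2662, array([18.7, 19.3])) | stopface x None sad x (2301, array([40.8, 58.4]))
top cap x (16, array([101.6, 102. , 114.6, 114.9])) | body top low z (65, array([18.7, 21.8])) up z None | stopface x (386, array([-322.3, -297.3,  -92.2])) sad x None
scene cap x (337, array([ 65. ,  66.8, 103.9, 109.1])) | body top low z (49, array([17.8, 19.5])) up z (48, array([17.8, 19.2])) | stopface x (348, array([-322. , -295. ,  -90.5])) sad x (44, array([37.1, 64.5]))
```

The tube is parallel to the slope and at seat height (top 18.6 mm, nominal 18). Its upper end is at +93 mm, so about 4 mm of gap remains at the stop. Sliding it down-slope while held.

>>> carry_out(
  deltas=[
    [-0.005,0.003,0.002,0,-0.179],
    [-0.01,0.006,0.004,0,-0.179],
    [-0.015,0.006,0.007,0,-0.179],
    [-0.02,0.006,0.01,0,-0.179],
    [-0.02,0.006,0.01,0,-0.179],
  ],
)

```text
clock: 18.7
position: [0.574, 0.2088, 0.1375]
ee_rot: [0.63, 0.776, 0.001, 0.0]
ft_force: [5.1, 3.1, 2.9]
grip_width: 0.416
grasp_force: 26.4
```

```bash
python3 - <<'E'
from h import *
plan([.574,.214,.137],101.8,1)
seatcheck()
E
```

```text
now [0.574  0.2088 0.1375] yaw 101.83 t 18.7 j7 -0.05 F [5.05 3.09 2.88] M [ 0.733 -1.106 -0.015] grip 0.416 26.446474492549896
[0.034, 0.007, 0.003, 0.001]
wrist cap x (17049, array([68.8, 70.5, 88.8, 89. ])) | body top low z (609, array([18.5, 19. ])) up z (2779, array([18.6, 19.2])) | stopface x None sad x (2258, array([37.2, 58.3]))
top cap x (20, array([ 97.8,  98.2, 113.3, 113.6])) | body top low z (61, array([17.7, 21.4])) up z None | stopface x (384, array([-322.1, -296.4,  -90.6])) sad x None
scene cap x (305, array([ 64.6,  66.1, 101.2, 106. ])) | body top low z (52, array([17.6, 19.1])) up z (56, array([17.7, 19.3])) | stopface x (340, array([-322.3, -294.5,  -89.7])) sad x (41, array([38.1, 64.8]))
```

>>> carry_out(
  deltas=[
    [0,0,0,0,-0.17],
    [0,0,0,0,-0.165],
    [0,0,0,0,-0.16],
    [0,0,0,0,-0.14],
    [0,0,0,0,-0.1],
    [0,0,0,0,0],
    [0,0,0,0,0.1],
    [0,0,0,0,0.1],
    [0,0,0,0,0.1],
  ],
)

```text
clock: 19.98
position: [0.5732, 0.2082, 0.137]
ee_rot: [0.631, 0.776, -0.0, -0.0]
ft_force: [-1.0, 0.1, -0.7]
grip_width: 0.552
grasp_force: 0.0
```

```bash
python3 - <<'E'
from h import *
plan([.574,.214,.137],101.8,1)
seatcheck()
E
```

```text
now [0.5732 0.2082 0.137 ] yaw 101.82 t 19.975 j7 -0.05 F [-0.95  0.09 -0.7 ] M [0.062 0.004 0.018] grip 0.552 0.0
[0.037, 0.013, -0.0, 0.001]
wrist cap x (17359, array([68.7, 70.4, 88.7, 89. ])) | body top low z (611, array([18.5, 18.9])) up z (2821, array([18.6, 19.2])) | stopface x None sad x (2845, array([36.9, 58.3]))
top cap x (21, array([ 99.4, 100.4, 114. , 114.4])) | body top low z (57, array([18.8, 21.1])) up z None | stopface x (394, array([-324.1, -297. ,  -90.1])) sad x None
scene cap x (305, array([ 64.4,  66.7, 101.6, 112.2])) | body top low z (54, array([17.3, 18.9])) up z (51, array([17.4, 18.8])) | stopface x (348, array([-321.5, -294.6,  -89.4])) sad x (44, array([36.6, 64.4]))
```

The tube is released and hasn't moved. Backing straight up.

>>> carry_out(
  deltas=[
    [0,0,-0.08,0,0.1],
    [0,0,-0.2,0,0.1],
    [0,0,-0.4,0,0.1],
    [0,0,-0.7,0,0.1],
    [0,0,-1,0,0.1],
    [0,0,-1,0,0.1],
    [0,0,-1,0,0.1],
  ],
)

```text
clock: 21.0
position: [0.5732, 0.2083, 0.2875]
ee_rot: [0.631, 0.776, 0.0, -0.0]
ft_force: [-1.5, 0.3, -0.6]
grip_width: 0.552
grasp_force: 0.0
```

>>> carry_out(
  deltas=[
    [-0.3,0,0,0,0.1],
    [-0.6,0,0,0,0.1],
    [-1,0,0,0,0.1],
    [-1,0,0,0,0.1],
  ],
)

```text
clock: 21.5
position: [0.604, 0.0551, 0.2865]
ee_rot: [0.634, 0.773, -0.001, 0.0]
ft_force: [0.4, 0.6, -0.1]
grip_width: 0.552
grasp_force: 0.0
```

```bash
python3 - <<'E'
from h import *
seatcheck()
a=camera('top');b=camera('wrist')
save('end',np.vstack([cv2.resize(a['img'][130:260,130:370],(640,347)),b['img'][:250]]))
for q in ['beaker','jar','weight','carton','spatula']:
    print(q,[np.array(d['position']).round(3).tolist() for d in boxes_of(q,a)][:1])
E
```

```text
wrist cap x None | body top low z (756, array([18.5, 19.5])) up z None | stopface x (1898, array([-320.2, -287.2,  -88.7])) sad x None
top cap x (843, array([ 68.1,  72.9, 113.1, 114.8])) | body top low z (52, array([18.2, 20.8])) up z (61, array([18.5, 21.4])) | stopface x (292, array([-328.8, -305.6, -283.9])) sad x (21, array([45.5, 56.8]))
scene cap x (1176, array([ 65. ,  68.1, 111. , 114.1])) | body top low z (48, array([17.5, 19. ])) up z (53, array([17.6, 19.2])) | stopface x (352, array([-323.5, -295.6,  -89.6])) sad x (81, array([37.3, 67.4]))
beaker [[0.573, -0.022, 0.038]]
jar [[0.467, -0.024, 0.07]]
weight [[0.69, -0.008, 0.05]]
carton [[0.457, 0.44, 0.045]]
spatula [[0.648, 0.435, 0.004]]
```

View pics/end.png

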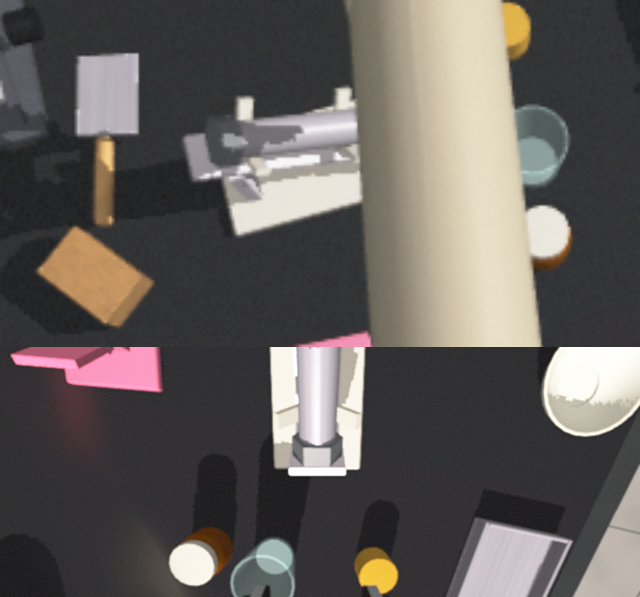

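The tube lies in both saddles (upper picture, 290,130), its low cap against the stop (lower picture, 318,460). The bystanders are where they were.

```bash
python3 -c "
from h import *
print(ticket.hand_in())"
```

```text
the job is handed in; nothing more can be done
None
```

The job is handed in at about 22 s: the lift showed the heavy end was the right-hand one, and the tube now lies released in both saddles with that end about 1 mm from the foot stop; the beaker, jar, weight, carton and spatula re-measured unmoved.

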